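# Weigh two stone pots against each other and keep the heavier

## Robot

A 6-joint arm with a two-finger parallel gripper is mounted at the origin on the work surface. World frame = base frame: x ahead of the robot, y to its left, z up, the work surface at z = 0. Lengths are in m, angles in rad, forces in N, time in s.
With the tool pointing down it reaches from about 0.4 to 0.825 m from the base axis. Payload 7 kg.
Tool frame: the origin (TCP) lies midway between the tips of the shut fingers; the grasp point (between the pads) lies 19 mm behind it; z points along the fingers, y is the line along which they close (so a half turn about z gives the same grasp; the last joint's range is limited). The gripper opens to 85 mm and grips with 20 to 120 N. Pads are 22 mm wide; open, the fingers measure 114 mm over their backs; the gripper's body (76 mm by 85 mm) begins 54 mm behind the grasp point. The pads swing forward as they close: fully open they stand 13 mm farther back than shut.
Start: joints at [-0.935, 0.359, 0.012, 0, -1.224, -0.288], TCP at [0.23, -0.635, 0.231] pointing down, gripper open.
Joint ranges: [-3.07, 3.07], [-1.43, 2.12], [-1.02, 1.25], [-3.03, 1.67], [-3.05, -0], [-3.03, 3.03]. Speed limits (rad/s): [2.39, 2.39, 3.01, 3.14, 3.14, 3.14].

## Interface

Orientations are given as a unit quaternion [w, x, y, z].
In Python, from bench import sense, snapshot, get_calibration, sign_off, find_in, mark_of gives the robot as it stands.
- The arm moves only by the shell command python3 -m jog 'ROWS'. ROWS is a JSON object of lists of equal length, an entry for each row: "offset": the shift along the tool's x, y, z in mm, a list of three; "twist": the turn about the tool's z in degrees; "hand": the opening, from 0 (shut) to 1 (fully open). A call has 1 to 10 rows; each row is the pose to reach, as a shift and turn from the pose commanded when the call began, along the tool's axes at that moment; what a row does not reach only later rows make up. A row lasts 1/10 s, in which the tool goes at most 50 mm and 8.59 degrees, less where a joint would pass 70% of its speed; a pose out of reach is approached as far as the arm can. A call with a gripper value outside its range is refused whole. The fingers move at their own pace and stop on an object; the grip force is fixed at half the most. Time passes only in rows, so rows that repeat a pose let the fingers close. It gives the time, the measured TCP pose, the force, the opening and the grip force at its end, in the units of the state.
- sense(): the state, without advancing time (a new reading comes with each control period).
- snapshot(name): name is "scene" or "top" or "wrist"; returns (picture, depth): 420x560x3 uint8, red, green, blue; 420x560 float32, m along the optical axis (not along the pixel's ray), 0 where there is no reading.
- get_calibration(name): a dict with "fov_y" (degrees; the focal length in pixels is half the picture's height over the tangent of half this angle, whatever the lens; pixels are square), "cx", "cy" (the principal point, pixels), "R" (3x3) and "t" (3): a world point X has camera coordinates R X + t. Camera axes: x right, y down, z forward; pixel columns grow to the right and rows downward; lengths in m; the calibration is good to about 2 mm. A picture is of the moment at which its call begins: read the wrist's pose just before it. get_calibration takes no time and is no camera call; for the wrist camera it gives the pose at the moment of the call.
- sign_off(): hands the job in; it is judged then, once.
Trained networks look in the newest picture that a camera, given by its name, has taken for a name from the list of things; names that differ only in an ending like _2 or _b are one class to them, and where a whole thing is asked for, a point or a joint stands for the part that bears it (a point fixed in the world has none). Each returns a list of dicts, best first, with "p" (0 to 1); they miss things now and then, are a little off and sometimes report something else, mostly with a low value. They report only what shows in the picture. A call takes as long as a camera call. They do not tell look-alikes from the thing itself.
- find_in(query, camera): "pixel" ([column, row] in pixels, amid what is visible of it).
- mark_of(query, camera): "pixel" ([column, row] in pixels: a listed point, or the origin of a listed thing).
The state is a dict: "t": time; "joint_positions": joint angles; "joint_velocities": joint speeds; "joint_efforts": joint torques, N m; "ee_pos": TCP position; "tool_rot": TCP orientation; "force": force on the tool from outside, world axes, zero at the start; "moment": the same for the moment, N m; "finger_gap": opening from 0.0 (shut) to 1.0 (fully open); "grasp_force": force on a finger pad.
Only numpy, scipy, OpenCV 4.12 (cv2) and the standard library are available. Lean on these libraries where they do the work, as an engineer would, in place of code of your own. Each camera call takes 0.05 s, during which the arm holds its last target. There are 200 camera calls.

## Task

The two small white pots with flat grey lids look the same, but the bladder stone in one is much heavier. Stand one pot upright on each pan of the pan balance, let go and let the beam swing down to one side; then move the pot from the side that dropped to the square steel tray, standing upright and let go. Leave the lighter pot standing on its pan, and never tip a pot over.

Things in the scene. Friction and masses are not known exactly. Their poses are not given: they have to be found in the camera images.
- pot_a_mid (a point): Centre, 30 mm above the underside, of one of two round white plastic pots with flat grey lids, 45 mm across, 60 mm tall; z is its axis. Closed, with a loose stone inside: 60 to 80 g or 125 to 155 g in all; which one is heavy changes from run to run. Starts upright on the counter. (A taller jar, 44 by 100 mm, and a wider jar, 70 mm across, are bystanders.)
- pot_b_mid (a point): The same point of the other pot, alike in every way to look at.
- beam: Pivoting beam of the pan balance. Origin on the pivot, 50 mm above the counter; y along the arms, x the pivot axis, z up when level. Its two round black pans (90 mm across, 3 mm rim) are fixed to it at y = +130 and -130 mm, their floor at z = +12 mm. Empty it rests level (spring 0.12 N m/rad); one pot alone, or the heavier of two, takes its side 0.14 rad (18 mm) down to the stop in about 1 s.
- tray_in (a point): Centre of the inner floor of the shallow square steel tray, fixed to the counter: 105 mm square, rim 10 mm high and 3 mm thick, its floor about 3 mm above the counter. It stands to the left or the right; the round steel bowl on the other side is not it.
There are look-alikes about, which are no part of the job. What is shaped like the part that bears pot_b_mid but yellow is not meant. Leave any brown look-alike of the part that bears tray_in alone.

How it is judged:
On the way:
1. both pots stand released on opposite pans and the beam has come to rest fully down on one side (((x of pot_a_mid in the frame of beam between -0.025 and 0.025 m and y of pot_a_mid in the frame of beam between 0.105 and 0.155 m and z of pot_a_mid in the frame of beam between 0.03 and 0.055 m and angle between each of pot_a_mid, pot_b_mid's own z axis and vertical below 0.35 rad and x of pot_b_mid in the frame of beam between -0.025 and 0.025 m and y of pot_b_mid in the frame of beam between -0.155 and -0.105 m and z of pot_b_mid in the frame of beam between 0.03 and 0.055 m) or (x of pot_a_mid in the frame of beam between -0.025 and 0.025 m and y of pot_a_mid in the frame of beam between -0.155 and -0.105 m and z of pot_a_mid in the frame of beam between 0.03 and 0.055 m and angle between each of pot_a_mid, pot_b_mid's own z axis and vertical below 0.35 rad and x of pot_b_mid in the frame of beam between -0.025 and 0.025 m and y of pot_b_mid in the frame of beam between 0.105 and 0.155 m and z of pot_b_mid in the frame of beam between 0.03 and 0.055 m)) and contact force between each of pot_a, pot_b, beam and the fingers below 0.05 N and contact force between beam and the arm below 0.05 N and angle between beam's own z axis and vertical above 0.11 rad and angular speed of beam below 0.1 rad/s), for 0.3 s.
At the end, for the whole second after the job is handed in: The heavier pot (over 1.0 N on the tray) stands upright within 10 degrees on the tray floor, centre within 35 mm of the tray's along each side; the lighter stands on a balance pan, within 25 mm of the pan's centre along each axis; both at rest (((x of pot_a_mid in the frame of tray_in between -0.035 and 0.035 m and y of pot_a_mid in the frame of tray_in between -0.035 and 0.035 m and z of pot_a_mid in the frame of tray_in between 0.02 and 0.04 m and angle between pot_a_mid's own z axis and vertical below 0.17 rad and contact force between pot_a and tray above 1 N and linear speed of each of pot_a, pot_b below 0.03 m/s and ((x of pot_b_mid in the frame of beam between -0.025 and 0.025 m and y of pot_b_mid in the frame of beam between 0.105 and 0.155 m and z of pot_b_mid in the frame of beam between 0.03 and 0.055 m and angle between pot_b_mid's own z axis and vertical below 0.35 rad) or (x of pot_b_mid in the frame of beam between -0.025 and 0.025 m and y of pot_b_mid in the frame of beam between -0.155 and -0.105 m and z of pot_b_mid in the frame of beam between 0.03 and 0.055 m and angle between pot_b_mid's own z axis and vertical below 0.35 rad))) or (x of pot_b_mid in the frame of tray_in between -0.035 and 0.035 m and y of pot_b_mid in the frame of tray_in between -0.035 and 0.035 m and z of pot_b_mid in the frame of tray_in between 0.02 and 0.04 m and angle between pot_b_mid's own z axis and vertical below 0.17 rad and contact force between pot_b and tray above 1 N and linear speed of each of pot_b, pot_a below 0.03 m/s and ((x of pot_a_mid in the frame of beam between -0.025 and 0.025 m and y of pot_a_mid in the frame of beam between 0.105 and 0.155 m and z of pot_a_mid in the frame of beam between 0.03 and 0.055 m and angle between pot_a_mid's own z axis and vertical below 0.35 rad) or (x of pot_a_mid in the frame of beam between -0.025 and 0.025 m and y of pot_a_mid in the frame of beam between -0.155 and -0.105 m and z of pot_a_mid in the frame of beam between 0.03 and 0.055 m and angle between pot_a_mid's own z axis and vertical below 0.35 rad))))); the robot touches nothing.
It fails at once if a pot is tipped over (more than 40 degrees) (angle between any of pot_a_mid, pot_b_mid's own z axis and vertical above 0.7 rad).
It also fails if it takes over 62 s, if anything falls off the work surface, if the arm or the gripper's body presses on something with over 40 N, if the wrist force passes 120 N, or if a joint passes its speed limit or range.

## Working session

There is one attempt and no reset: what is moved stays moved. The work goes in short steps, Python scripts to look and compute and a shell command to move; the robot and the scene stay as the last step left them, time stands still between calls to the robot, and variables do not carry over. Pictures are saved under pics/ and viewed, at most 10 in all, crops included, and the job is handed in when it is done.

```bash
mkdir -p pics
cat > h.py <<'E'
import numpy as np, cv2
from bench import *
def w(cam,px,d,c=None):
    c=c or get_calibration(cam); f=210/np.tan(np.radians(c["fov_y"])/2)
    p=np.array([(px[0]-c["cx"])/f*d,(px[1]-c["cy"])/f*d,d])
    return np.array(c["R"]).T@(p-np.array(c["t"]))
def onz(cam,px,z,c=None):
    c=c or get_calibration(cam); o=w(cam,px,0,c); q=w(cam,px,1,c); return o+(q-o)*(z-o[2])/(q[2]-o[2])
E
python3 - <<'E'
from h import *
for cam in ["top","scene"]:
    im,d=snapshot(cam); cv2.imwrite(f"pics/{cam}0.png",im[:,:,::-1])
    for q in ["pot_a_mid","beam","tray_in"]:
        for n,f in (("find",find_in),("mark",mark_of)):
            for r in f(q,cam):
                u,v=r["pixel"]; dd=d[int(v),int(u)]
                print(cam,q,n,round(r["p"],2),np.round([u,v]),np.round(w(cam,(u,v),dd),3))
s=sense(); print(s["t"],s["ee_pos"],s["tool_rot"])
E
```

```text
top pot_a_mid find 0.56 [252. 223.] [0.421 0.064 0.058]
top pot_a_mid mark 0.79 [253. 223.] [0.42  0.062 0.055]
top beam find 0.76 [261. 131.] [0.638 0.039 0.053]
top beam mark 0.9 [266. 131.] [0.638 0.026 0.055]
top tray_in find 0.95 [390. 278.] [ 0.284 -0.265  0.002]
top tray_in find 0.83 [394. 212.] [ 0.444 -0.279  0.003]
top tray_in mark 0.67 [393. 214.] [ 0.439 -0.279 -0.   ]
top tray_in mark 0.66 [387. 279.] [ 0.281 -0.258 -0.002]
scene pot_a_mid find 0.96 [295. 197.] [0.441 0.058 0.054]
scene pot_a_mid mark 0.93 [293. 198.] [0.44  0.055 0.05 ]
scene pot_a_mid mark 0.69 [188. 279.] [ 0.446 -0.268  0.002]
scene beam find 0.88 [328. 264.] [ 0.65  -0.043  0.054]
scene beam find 0.59 [241. 236.] [ 0.453 -0.125  0.046]
scene beam mark 0.8 [344. 248.] [0.641 0.018 0.053]
scene tray_in find 0.68 [150. 239.] [ 0.279 -0.27   0.003]
scene tray_in find 0.63 [183. 280.] [ 0.44  -0.278  0.001]
scene tray_in mark 0.89 [185. 280.] [ 0.442 -0.273 -0.001]
scene tray_in mark 0.63 [151. 241.] [ 0.284 -0.269  0.001]
0.7 [ 0.23004879 -0.63456511  0.23135533] [ 2.85361901e-05 -1.73033481e-01  9.84915942e-01 -3.33848364e-05]
```

View pics/top0.png

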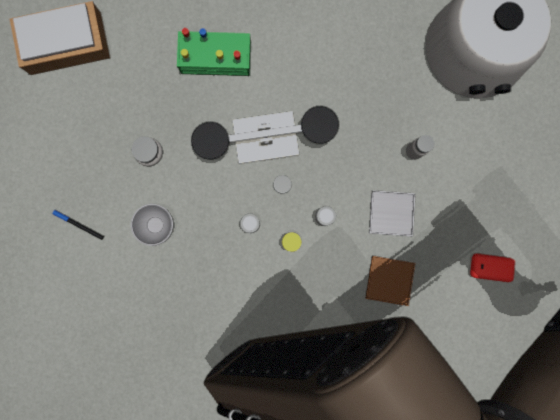

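View pics/scene0.png

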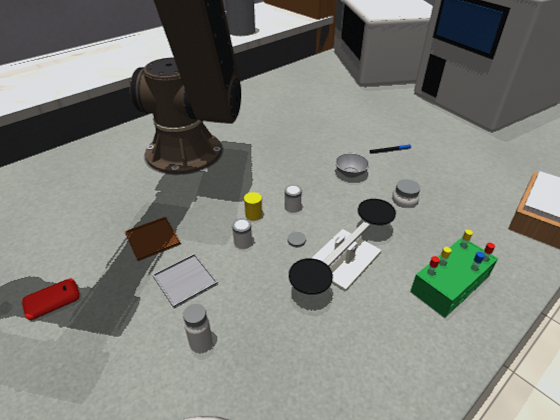

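The top view shows the following:
- **Pots:** the white pots with grey lids are at (250,223) and (325,216). The yellow one at (291,242) is the look-alike. The tall jar at (421,147), the wide jar at (148,151) and the flat disc at (282,184) are bystanders.
- **Trays:** the steel tray is at (392,213) and the brown look-alike at (390,280).
- **Pans:** these are at (210,141) and (320,125).

I'll confirm this in one enlarged crop and measure from the depth.

Run:
```python
from h import *
im,d=snapshot("top"); c=get_calibration("top")
cv2.imwrite("pics/crop.png",cv2.resize(im[100:300,190:430,::-1],None,fx=3,fy=3,interpolation=cv2.INTER_CUBIC))
f=210/np.tan(np.radians(c["fov_y"])/2)
u,v=np.meshgrid(np.arange(560),np.arange(420))
P=np.stack([(u-c["cx"])/f*d,(v-c["cy"])/f*d,d],-1)-np.array(c["t"]); P=P@np.array(c["R"])
def cen(name,px,r,z0,z1):
    m=(np.hypot(u-px[0],v-px[1])<r)&(P[...,2]>z0)&(P[...,2]<z1); q=P[m]
    (cx,cy),(a,b),an=cv2.minAreaRect((q[:,:2]*1000).astype(np.float32))
    print(name,len(q),"mean",np.round(q.mean(0),4),"rect",round(cx),round(cy),round(a),round(b),round(an))
for n,px in (("P1",(250,223)),("P2",(325,216)),("yel",(291,242)),("disc",(282,184))): cen(n,px,16,0.05 if n!="disc" else .004,0.075)
cen("panL",(210,141),24,0.05,.08); cen("panR",(320,125),24,.05,.08)
m=cv2.inRange(im[190:238,366:418],(135,)*3,(255,)*3)
cs,_=cv2.findContours(m,0,2); k=max(cs,key=cv2.contourArea); (a,b),s,an=cv2.minAreaRect(k)
box=cv2.boxPoints(((a,b),s,an))+[366,190]
B=np.array([onz("top",p,.005,c)[:2] for p in box]); print("tray",s,B.round(3).tolist(),B.mean(0).round(4))
```

```text
P1 291 mean [0.4218 0.0688 0.06  ] rect 421 68 42 42 88
P2 291 mean [ 0.4358 -0.1083  0.0599] rect 436 -108 43 42 88
yel 288 mean [ 0.3769 -0.0272  0.0598] rect 376 -27 43 43 44
disc 284 mean [ 0.5173 -0.0092  0.0095] rect 519 -9 63 66 15
panL 1190 mean [0.6179 0.157  0.0622] rect 618 158 90 90 48
panR 1180 mean [ 0.6498 -0.0984  0.0618] rect 650 -100 89 89 53
tray (46.99999237060547, 50.99999237060547) [[0.498, -0.213], [0.495, -0.338], [0.381, -0.333], [0.384, -0.209]] [ 0.4396 -0.2734]
```

View pics/crop.png

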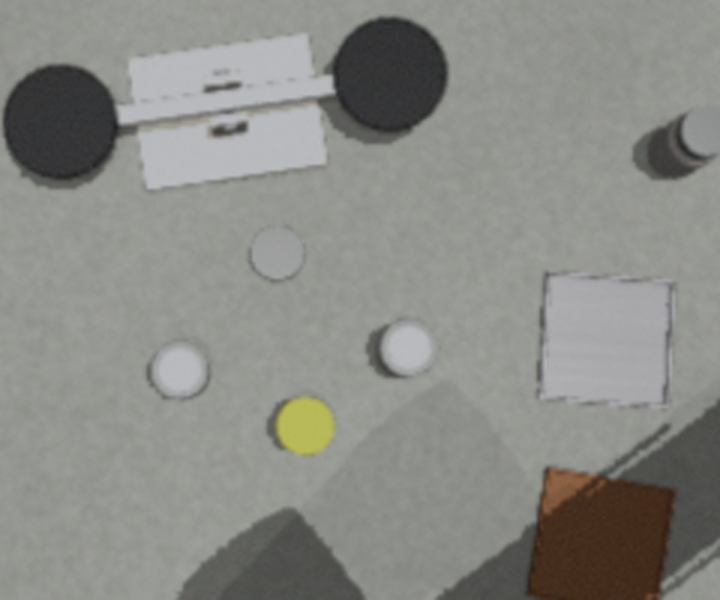

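The crop confirms it. The two white-lidded pots are at crop (180,369) and (407,347), and the light steel tray is at (607,340). The yellow pot and the brown tray are left alone. Next I go above P2.

```bash
cat > to.py <<'E'
import sys; from h import *
from scipy.spatial.transform import Rotation as Ro
s=sense(); q=s["tool_rot"]; R=Ro.from_quat([q[1],q[2],q[3],q[0]]).as_matrix()
for a in sys.argv[1:]:
    t=np.array(eval(a)); print(a,"offset mm",np.round(R.T@(t-s["ee_pos"])*1000,1))
print("t",round(s["t"],2),"pos",np.round(s["ee_pos"],4),"gap",round(s["finger_gap"],3),"gf",round(s["grasp_force"],1),"F",np.round(s["force"],1),"tilt",np.round(R[:,2],3))
E
python3 -m jog '{"offset":[[-373,425,80],[-373,425,80],[-373,425,80],[-373,425,80],[-373,425,80],[-373,425,80],[-373,425,80],[-373,425,80],[-373,425,80],[-373,425,80]],"twist":[0,0,0,0,0,0,0,0,0,0],"hand":[1,1,1,1,1,1,1,1,1,1]}'; python3 to.py .436,-.108,.15
```

```text
t: 1.75
ee_pos: [0.4107, -0.1716, 0.1616]
tool_rot: [0.001, -0.173, 0.985, -0.0]
force: [1.1, -0.0, -0.0]
finger_gap: 1.001
grasp_force: 0.0
.436,-.108,.15 offset mm [-45.4  51.1  11.6]
t 1.75 pos [ 0.4107 -0.1716  0.1616] gap 1.001 gf 0.0 F [ 1.1 -0.  -0. ] tilt [ 0.001 -0.    -1.   ]
```

```bash
python3 -m jog '{"offset":[[-25,28,6],[-25,28,6],[-25,28,6]],"twist":[0,0,0],"hand":[1,1,1]}' >/dev/null; python3 to.py .436,-.108,.022
```

```text
.436,-.108,.022 offset mm [-21.1  24.  133.3]
t 2.05 pos [ 0.4244 -0.1378  0.1553] gap 1.001 gf 0.0 F [ 0.3 -0.3 -0.1] tilt [-0. -0. -1.]
```

```bash
python3 -m jog '{"offset":[[-21,24,0],[-21,24,40],[-21,24,70],[-21,24,70],[-21,24,70]],"twist":[0,0,0,0,0],"hand":[1,1,1,1,1]}' >/dev/null; python3 to.py .436,-.108,.022
python3 - <<'E'
from h import *
c=get_calibration("wrist"); im,d=snapshot("wrist"); cv2.imwrite("pics/w1.png",im[:,:,::-1])
E
```

```text
.436,-.108,.022 offset mm [-1.   1.7 63.8]
t 2.55 pos [ 0.4357 -0.1099  0.0858] gap 0.998 gf 0.0 F [0.5 0.8 0.7] tilt [-0.001 -0.001 -1.   ]
```

View pics/w1.png

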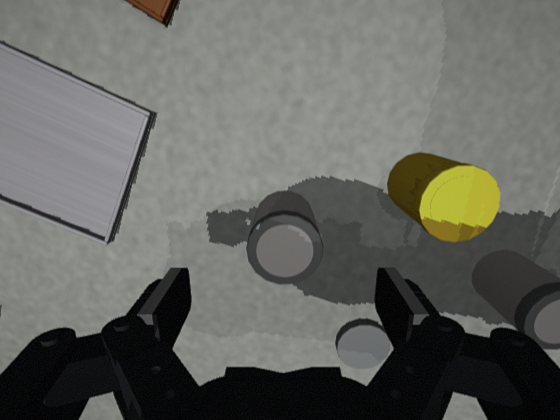

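The pot lid at (285,248) is centred between the fingers (about 188 to 378), so I descend, close and lift a little.

```bash
python3 -m jog '{"offset":[[-1,1,30],[-1,1,55],[-1,1,64],[-1,1,64],[-1,1,64],[-1,1,64],[-1,1,64],[-1,1,64],[-1,1,64],[-1,1,64]],"twist":[0,0,0,0,0,0,0,0,0,0],"hand":[1,1,1,1,0.3,0.3,0.3,0.3,0.3,0.3]}' >/dev/null; python3 to.py .436,-.108,.022
```

```text
.436,-.108,.022 offset mm [1.4 0.1 0.5]
t 3.6 pos [ 0.4373 -0.1076  0.0225] gap 0.506 gf 59.7 F [-0.3 -1.6  8.9] tilt [ 0.002 -0.    -1.   ]
```

```bash
python3 -m jog '{"offset":[[0,0,-20],[0,0,-50],[0,0,-90],[-20,-6,-107],[-55,-17,-107],[-90,-28,-107],[-130,-41,-107],[-165,-52,-107],[-190,-60,-107],[-203,-64,-107]],"twist":[0,0,0,0,0,0,0,0,0,0],"hand":[0.3,0.3,0.3,0.3,0.3,0.3,0.3,0.3,0.3,0.3]}' >/dev/null; python3 -m jog '{"offset":[[0,0,0],[0,0,0]],"twist":[0,0],"hand":[0.3,0.3]}' >/dev/null; python3 to.py .650,-.099,.130 .650,-.099,.085
```

```text
.650,-.099,.130 offset mm [-1.5 -1.  -2.1]
.650,-.099,.085 offset mm [-1.5 -1.  42.9]
t 4.8 pos [ 0.6483 -0.0985  0.1279] gap 0.504 gf 61.7 F [-0.   1.1 -0.7] tilt [-0.001  0.    -1.   ]
```

```bash
python3 -m jog '{"offset":[[-1,-1,15],[-1,-1,30],[-1,-1,40],[-1,-1,45],[-1,-1,45],[-1,-1,45]],"twist":[0,0,0,0,0,0],"hand":[0.3,0.3,0.3,0.3,0.3,0.3]}' >/dev/null; python3 to.py .650,-.099,.085
python3 -m jog '{"offset":[[0,0,0],[0,0,0],[0,0,0],[0,0,0],[0,0,0],[0,0,0],[0,0,0],[0,0,-10],[0,0,-40],[0,0,-80]],"twist":[0,0,0,0,0,0,0,0,0,0],"hand":[0.6,0.7,0.8,1,1,1,1,1,1,1]}' >/dev/null; python3 to.py .422,.069,.160 .422,.069,.0225
python3 - <<'E'
from h import *
im,d=snapshot("scene"); cv2.imwrite("pics/s1.png",cv2.resize(im[130:330,170:450,::-1],None,fx=2.5,fy=2.5))
E
```

```text
.650,-.099,.085 offset mm [ 0.3  0.4 -1.7]
t 5.4 pos [ 0.6504 -0.0992  0.0833] gap 0.509 gf 62.0 F [ 0.3  0.6 -2.2] tilt [ 0. -0. -1.]
.422,.069,.160 offset mm [156.2 235.5   3.7]
.422,.069,.0225 offset mm [155.6 235.4 141.2]
t 6.4 pos [ 0.6491 -0.0992  0.1629] gap 0.999 gf 0.0 F [0.6 0.3 0.2] tilt [-0.004 -0.    -1.   ]
```

View pics/s1.png

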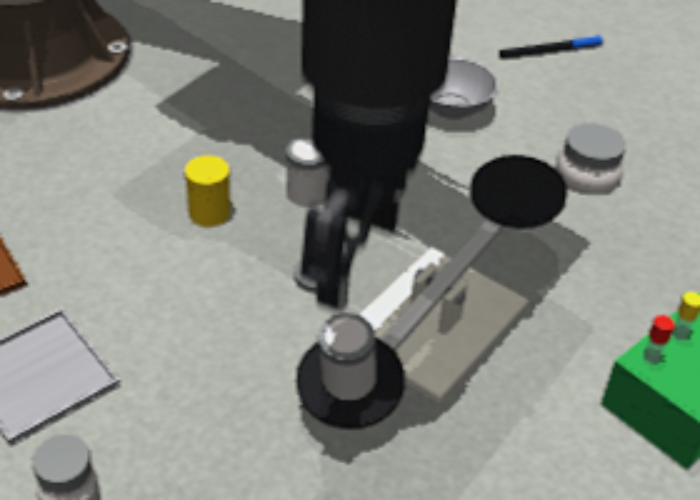

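The pot stands upright on the near pan at crop (348,360), and the beam is down on that side. Next is P1.

```bash
python3 -m jog '{"offset":[[20,30,0],[45,68,0],[70,106,0],[95,144,0],[120,182,0],[145,220,10],[156,235,40],[156,235,60],[156,235,60],[156,235,60]],"twist":[0,0,0,0,0,0,0,0,0,0],"hand":[1,1,1,1,1,1,1,1,1,1]}' >/dev/null;  python3 to.py .422,.069,.0225
```

```text
.422,.069,.0225 offset mm [ 2.   1.  81.7]
t 7.45 pos [0.4242 0.0688 0.1042] gap 0.998 gf 0.0 F [-0.2  0.2  0.1] tilt [ 0.001 -0.    -1.   ]
```

Run:
```python
from h import *
c=get_calibration("wrist"); im,d=snapshot("wrist")
cv2.imwrite("pics/w2.png",im[:,:,::-1])
```

```text
(no output)
```

View pics/w2.png

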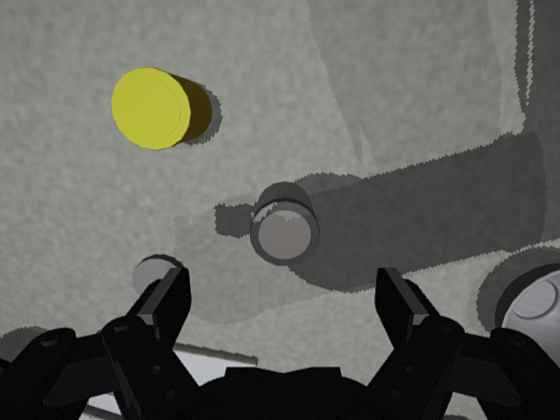

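The second pot's lid at (285,233) is centred too, so I grasp it.

```bash
python3 -m jog '{"offset":[[2,1,35],[2,1,65],[2,1,80],[2,1,82],[2,1,82],[2,1,82],[2,1,82],[2,1,82],[2,1,82],[2,1,82]],"twist":[0,0,0,0,0,0,0,0,0,0],"hand":[1,1,1,1,0.3,0.3,0.3,0.3,0.3,0.3]}' >/dev/null; python3 to.py .618,.158,.150
```

```text
.618,.158,.150 offset mm [-214.6   16.6 -126.8]
t 8.5 pos [0.4222 0.0693 0.0226] gap 0.511 gf 59.8 F [-0.7 -1.5  7.1] tilt [ 0.002  0.001 -1.   ]
```

```bash
python3 -m jog '{"offset":[[0,0,-20],[0,0,-55],[0,0,-95],[-20,1,-120],[-55,4,-127],[-95,7,-127],[-135,10,-127],[-170,11,-127],[-200,13,-127],[-214,14,-127]],"twist":[0,0,0,0,0,0,0,0,0,0],"hand":[0.3,0.3,0.3,0.3,0.3,0.3,0.3,0.3,0.3,0.3]}' >/dev/null; python3 -m jog '{"offset":[[0,0,0],[0,0,0]],"twist":[0,0],"hand":[0.3,0.3]}' >/dev/null; python3 to.py .618,.155,.102
python3 - <<'E'
from h import *
im,d=snapshot("top"); c=get_calibration("top")
f=210/np.tan(np.radians(c["fov_y"])/2)
u,v=np.meshgrid(np.arange(560),np.arange(420))
P=(np.stack([(u-c["cx"])/f*d,(v-c["cy"])/f*d,d],-1)-np.array(c["t"]))@np.array(c["R"])
for n,x,y,z0,z1 in (("panR",.65,-.099,.03,.07),("potR",.65,-.099,.09,.125)):
    m=(np.hypot(P[...,0]-x,P[...,1]-y)<.06)&(P[...,2]>z0)&(P[...,2]<z1); q=P[m]
    print(n,m.sum(),cv2.minAreaRect((q[:,:2]*1000).astype(np.float32)),q.mean(0).round(4))
E
```

```text
.618,.155,.102 offset mm [-0.8  0.  46.4]
t 9.7 pos [0.6172 0.1547 0.1484] gap 0.513 gf 61.1 F [ 0.3 -0.7  0.8] tilt [-0.  0. -1.]
panR 763 ((647.109375, -97.88539123535156), (87.64954376220703, 96.22852325439453), 47.0501708984375) [ 0.644  -0.0912  0.0456]
potR 318 ((648.8280639648438, -107.21373748779297), (43.67499542236328, 44.03486251831055), 89.60916900634766) [ 0.6483 -0.1066  0.1026]
```

P2 sits centred on its pan: the lid is at y = -0.107, which matches the tilt. Now I lower P1 and release it.

```bash
python3 -m jog '{"offset":[[-1,0,15],[-1,0,30],[-1,0,42],[-1,0,48],[-1,0,48],[-1,0,48]],"twist":[0,0,0,0,0,0],"hand":[0.3,0.3,0.3,0.3,0.3,0.3]}' >/dev/null; python3 to.py .618,.155,.102
python3 -m jog '{"offset":[[0,0,0],[0,0,0],[0,0,0],[0,0,0],[0,0,0],[0,0,0],[0,0,0],[0,0,-10],[0,0,-40],[0,0,-80]],"twist":[0,0,0,0,0,0,0,0,0,0],"hand":[0.6,0.7,0.8,1,1,1,1,1,1,1]}' >/dev/null
python3 -m jog '{"offset":[[15,-25,0],[35,-60,0],[60,-100,0],[60,-100,0],[60,-100,0],[60,-100,0],[60,-100,0],[60,-100,0],[60,-100,0],[60,-100,0]],"twist":[0,0,0,0,0,0,0,0,0,0],"hand":[1,1,1,1,1,1,1,1,1,1]}' >/dev/null
python3 -m jog '{"offset":[[0,0,0],[0,0,0],[0,0,0],[0,0,0],[0,0,0]],"twist":[0,0,0,0,0],"hand":[1,1,1,1,1]}' >/dev/null
python3 to.py .65,-.1,.18
python3 - <<'E'
from h import *
im,d=snapshot("scene"); cv2.imwrite("pics/s2.png",cv2.resize(im[130:330,170:450,::-1],None,fx=2.5,fy=2.5))
im,d=snapshot("top"); c=get_calibration("top")
f=210/np.tan(np.radians(c["fov_y"])/2)
u,v=np.meshgrid(np.arange(560),np.arange(420))
P=(np.stack([(u-c["cx"])/f*d,(v-c["cy"])/f*d,d],-1)-np.array(c["t"]))@np.array(c["R"])
for n,x,y,z0,z1 in (("panR",.65,-.099,.03,.085),("potR",.65,-.099,.095,.15),("panL",.618,.157,.03,.085),("potL",.618,.157,.095,.15)):
    m=(np.hypot(P[...,0]-x,P[...,1]-y)<.06)&(P[...,2]>z0)&(P[...,2]<z1); q=P[m]
    if len(q): print(n,m.sum(),cv2.minAreaRect((q[:,:2]*1000).astype(np.float32)),q.mean(0).round(4))
E
```

```text
.618,.155,.102 offset mm [ 0.7  0.1 -1.5]
t 10.35 pos [0.6187 0.1552 0.1005] gap 0.509 gf 61.2 F [-0.2 -1.   1.3] tilt [ 0. -0. -1.]
.65,-.1,.18 offset mm [  -2.5 -150.6    0.3]
t 12.85 pos [0.5963 0.0407 0.1803] gap 1.002 gf 0.0 F [ 0.2  0.4 -0.6] tilt [-0. -0. -1.]
panR 810 ((647.5916748046875, -98.18382263183594), (87.66609954833984, 95.60482788085938), 47.17007064819336) [ 0.6436 -0.0912  0.0473]
potR 313 ((648.4144287109375, -107.03105163574219), (43.59103775024414, 43.52919387817383), 89.06979370117188) [ 0.6487 -0.1069  0.1027]
panL 330 ((601.3245849609375, 146.95745849609375), (53.20433807373047, 85.97097778320312), 23.86789894104004) [0.5933 0.1536 0.0801]
potL 178 ((606.6165161132812, 146.66836547851562), (19.65013313293457, 46.151268005371094), 13.979726791381836) [0.6056 0.1449 0.1293]
```

View pics/s2.png

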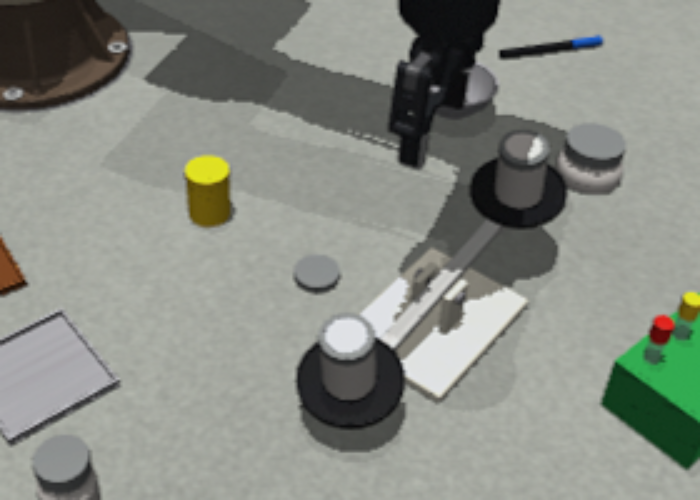

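The near (R) side stayed fully down: its lid height of 0.1027 is the same as when it stood there alone. Both pots stand, so P2 on the R pan is the heavy one, and I fetch it.

```bash
python3 -m jog '{"offset":[[0,-30,0],[0,-70,0],[0,-110,0],[0,-145,0],[0,-154,0],[0,-154,20],[0,-154,40],[0,-154,40],[0,-154,40]],"twist":[0,0,0,0,0,0,0,0,0],"hand":[1,1,1,1,1,1,1,1,1]}' >/dev/null; python3 to.py .649,-.104,.069
```

```text
.649,-.104,.069 offset mm [-0.2 -0.3 71.5]
t 13.85 pos [ 0.6488 -0.1038  0.1405] gap 1.003 gf 0.0 F [-0.6 -0.4 -0. ] tilt [-0.001 -0.    -1.   ]
```

```bash
python3 -m jog '{"offset":[[0,0,30],[0,0,55],[0,0,68],[0,0,71],[0,0,71],[0,0,71],[0,0,71],[0,0,71],[0,0,71],[0,0,71]],"twist":[0,0,0,0,0,0,0,0,0,0],"hand":[1,1,1,1,1,0.3,0.3,0.3,0.3,0.3]}' >/dev/null; python3 to.py
python3 -m jog '{"offset":[[0,0,0],[0,0,-20],[0,0,-50],[0,0,-80],[0,0,-80],[0,0,-80]],"twist":[0,0,0,0,0,0],"hand":[0.3,0.3,0.3,0.3,0.3,0.3]}' >/dev/null; python3 to.py .440,-.274,.12
python3 - <<'E'
from h import *
im,d=snapshot("scene"); cv2.imwrite("pics/s3.png",cv2.resize(im[130:330,170:450,::-1],None,fx=2.5,fy=2.5))
E
```

```text
t 14.85 pos [ 0.6496 -0.1039  0.0711] gap 0.512 gf 59.2 F [-1.7  0.8  7.5] tilt [ 0.002 -0.    -1.   ]
.440,-.274,.12 offset mm [254.6 -88.8  29.7]
t 15.45 pos [ 0.649  -0.1038  0.1502] gap 0.509 gf 60.4 F [-0.5 -0.2 -2.7] tilt [ 0.002  0.001 -1.   ]
```

View pics/s3.png

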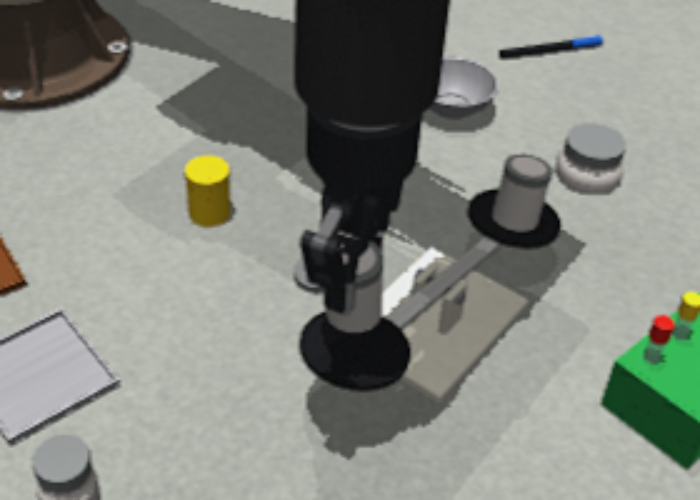

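The heavy pot is held upright, and the light pot at crop (522,190) has gone down with its pan, still upright. Now I carry the heavy pot to the tray.

```bash
python3 -m jog '{"offset":[[15,-5,0],[45,-16,0],[80,-28,0],[115,-40,0],[150,-52,0],[185,-65,0],[220,-77,10],[245,-86,25],[254,-89,40],[254,-89,50]],"twist":[0,0,0,0,0,0,0,0,0,0],"hand":[0.3,0.3,0.3,0.3,0.3,0.3,0.3,0.3,0.3,0.3]}' >/dev/null; python3 -m jog '{"offset":[[0,0,0],[0,0,0],[0,0,0]],"twist":[0,0,0],"hand":[0.3,0.3,0.3]}' >/dev/null; python3 to.py .440,-.274,.030
python3 - <<'E'
from h import *
im,d=snapshot("scene"); cv2.imwrite("pics/s4.png",cv2.resize(im[180:330,100:310,::-1],None,fx=3,fy=3))
E
```

```text
.440,-.274,.030 offset mm [ 1.2  0.4 69.7]
t 16.8 pos [ 0.4412 -0.274   0.0997] gap 0.51 gf 60.4 F [ 0.2  0.2 -0.9] tilt [ 0.001 -0.    -1.   ]
```

View pics/s4.png

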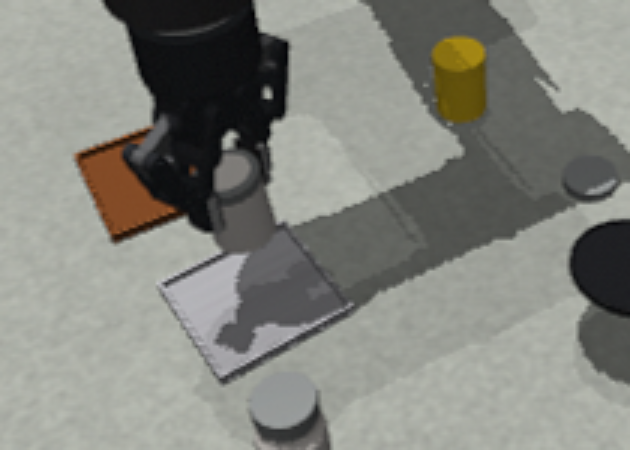

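The heavy pot is held above the steel tray (the pot at crop (245,205)), leaning slightly at most. I lower it gently while watching the force.

```bash
python3 -m jog '{"offset":[[1,0,20],[1,0,40],[1,0,55],[1,0,63],[1,0,66],[1,0,66]],"twist":[0,0,0,0,0,0],"hand":[0.3,0.3,0.3,0.3,0.3,0.3]}' >/dev/null; python3 to.py
python3 -m jog '{"offset":[[0,0,2],[0,0,3],[0,0,3]],"twist":[0,0,0],"hand":[0.3,0.3,0.3]}' >/dev/null; python3 to.py
```

```text
t 17.45 pos [ 0.4398 -0.2745  0.0334] gap 0.512 gf 60.4 F [ 0.6  0.3 -1.1] tilt [ 0. -0. -1.]
t 17.75 pos [ 0.4399 -0.2747  0.0308] gap 0.511 gf 60.5 F [ 0.6  0.2 -0.5] tilt [ 0.001 -0.    -1.   ]
```

```bash
python3 -m jog '{"offset":[[0,0,1],[0,0,2],[0,0,2]],"twist":[0,0,0],"hand":[0.3,0.3,0.3]}' >/dev/null; python3 to.py
python3 -m jog '{"offset":[[0,0,0],[0,0,0],[0,0,0],[0,0,0],[0,0,0],[0,0,0],[0,0,0],[0,0,-10],[0,0,-40],[0,0,-80]],"twist":[0,0,0,0,0,0,0,0,0,0],"hand":[0.58,0.65,0.75,1,1,1,1,1,1,1]}' >/dev/null
python3 -m jog '{"offset":[[0,0,-40],[0,-40,-70],[0,-80,-70],[0,-120,-70],[0,-160,-70],[0,-160,-70],[0,-160,-70],[0,-160,-70],[0,-160,-70],[0,-160,-70]],"twist":[0,0,0,0,0,0,0,0,0,0],"hand":[1,1,1,1,1,1,1,1,1,1]}' >/dev/null
python3 to.py
python3 - <<'E'
from h import *
im,d=snapshot("scene"); cv2.imwrite("pics/s5.png",im[:,:,::-1])
im,d=snapshot("top"); c=get_calibration("top")
f=210/np.tan(np.radians(c["fov_y"])/2)
u,v=np.meshgrid(np.arange(560),np.arange(420))
P=(np.stack([(u-c["cx"])/f*d,(v-c["cy"])/f*d,d],-1)-np.array(c["t"]))@np.array(c["R"])
for n,x,y,z0,z1 in (("tray pot",.44,-.274,.05,.075),("panL",.618,.157,.03,.085),("potL",.618,.157,.09,.15)):
    m=(np.hypot(P[...,0]-x,P[...,1]-y)<.06)&(P[...,2]>z0)&(P[...,2]<z1); q=P[m]
    if len(q): print(n,m.sum(),cv2.minAreaRect((q[:,:2]*1000).astype(np.float32)),q.mean(0).round(4))
E
```

```text
t 18.05 pos [ 0.4406 -0.2745  0.0303] gap 0.509 gf 61.8 F [-3.1  7.4 19.9] tilt [ 0.002 -0.001 -1.   ]
t 20.05 pos [ 0.494  -0.4242  0.179 ] gap 0.997 gf 0.0 F [ 0.7  0.2 -0.1] tilt [ 0.001 -0.    -1.   ]
panL 824 ((615.8097534179688, 156.5719757080078), (94.58751678466797, 87.92017364501953), 56.70250701904297) [0.6123 0.1493 0.0474]
potL 328 ((617.6815185546875, 164.47567749023438), (43.348854064941406, 44.27445602416992), 16.68833351135254) [0.6169 0.164  0.1027]
```

View pics/s5.png

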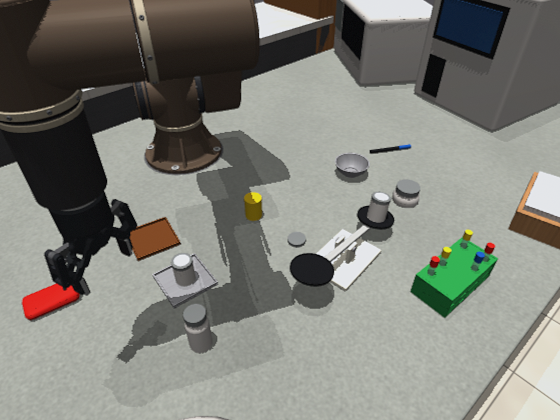

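The heavy pot stands upright and centred on the steel tray at (183,268). The light pot is on its pan at (378,208), and the arm is clear of everything.

```bash
python3 -c "from bench import sign_off; print(sign_off())"
```

```text
the job is handed in; nothing more can be done
None
```

The job is handed in at about 20 s: the heavier pot (the one on the side that dropped) stands upright on the steel tray, and the lighter pot still stands on its balance pan; sign-off gave no verdict.

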